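Trip test of the bench supply in a carving workshop

TASK

Test the trip of the blue bench supply box: press its yellow test button so that the red lever drops. Then draw the orange voltage tester out of its wooden sleeve by the protruding nose, lay it down flat near the middle of the black mat and let go, take it again by its handle, and hold its nose straight at the white socket in the box's notch, about a centimetre away without touching, steady for a good second. Lay the tester flat near the middle of the mat again, and only then lift the lever back fully up, leaving the sculptor's things round about where they stand.

Things in the scene. Friction and masses are not known exactly. Their poses are not given: they have to be found in the camera images.
- supply_box: Blue box fixed to the bench, 140 (x) x 220 (y) x 110 mm high; origin at the centre of its underside; front is -x. In the front is a notch 46 mm wide (y -85 to -39 mm), 70 mm deep (x -70 to 0), open to front and top, floor 25 mm above the bench, with the white socket on its end wall. Lever and button stand on its top.
- socket (a point): Centre of the face of the round white socket (38 mm across) at the inner end of the notch, 60 mm above the bench, 64 mm behind the box's front; the point's axes are the box's, so the socket looks along -x.
- test_button (a joint): Travel of the yellow button, m: 0 out, 0.010 fully down. It springs back; about 2 to 4 N to press. It trips the lever at about 0.005 to 0.006; press it fully.
- button_top (a point): Centre of the top of the round yellow push button (32 mm across), 126 mm above the bench, pressed straight down. It stands 12 mm above its black collar (42 mm across) and 16 mm above the top of the box. It is 72 mm to the right (-y of the box) of the lever.
- lever (a joint): Angle of the red lever, rad: 0 is up (leaning 0.2 rad back, to the box's +x, on its stop), 1.3 is dropped forward to the box's -x. Top-heavy (0.13 kg), it falls by its weight to the nearer end: past about 0.3 it drops, below about 0.1 it falls home; else it may stick. Lifting takes about 1 N at the grip; a light knock can drop it.
- lever_grip (a point): Middle of the lever's red grip (22 mm wide along the box's y, 18 mm thick, 36 mm long along the lever), 62 mm from the lever's hinge; about 179 mm above the bench when up, 146 mm when dropped.
- lever_pivot (a point): The lever's hinge, whose axis runs along the box's y, 118 mm above the bench, between two black cheeks 46 mm wide over all; the point's axes turn with the lever.
- tester: Voltage tester, 170 mm long, 0.12 kg: orange handle 110 x 24 wide x 26 mm high (x -85 to 25 mm), then a black nose 16 wide x 18 mm high with a white tip (x 25 to 85). Origin at the centre of its underside, x towards the nose; its axis lies 13 mm above the underside. It starts lying in the sleeve with 52 to 55 mm of the nose sticking out.
- tester_tip (a point): Centre of the white end of the tester's nose; axes those of the tester.
- sleeve: Dark wooden sleeve fixed to the bench, 126 x 52 x 46 mm high, roofed over; open only at its -x end (mouth 60 mm to -x of the origin), where the nose sticks out to -x. Inside 32 wide x 32 mm high, floor 8 mm above the bench, about 118 mm deep. Origin at the bench below its middle. Draw the tester straight out along the sleeve's -x by at least 120 mm.
- mat: Black rubber mat fixed on the bench, 170 x 200 x 3 mm; origin at the centre of its underside.
- bust: White plaster bust, 68 mm across, 112 mm high, loose; origin at the centre of its underside. Leave alone.
- jar: Amber glass jar, 64 mm across, 90 mm high, loose; origin at the centre of its underside. Leave alone.
- scroll: Carved half-round scroll with amber ends lying flat, about 155 x 85 x 23 mm, loose; origin near its middle on the bench. Leave alone.
- chisel: Wood-handled chisel lying flat, about 200 mm long, loose; origin on it at the bench. Leave alone.
Things that resemble listed ones, but are neither listed nor needed, are in the scene too. Several things have the shape of the tester; the one meant has the colours described above.

How it is judged:
On the way, in this order (a step that is already met when the one before it is completed fails the run):
1. the test button is pressed in (over 4 mm) while the lever is still up, untouched (value of joint test_button above 0.004 m and value of joint lever below 0.9 rad and contact force between lever and the fingers below 0.2 N).
2. the lever has dropped (over 1.15 rad) (value of joint lever above 1.15 rad), for 0.1 s.
3. with the lever down, the tester lies flat and released on the mat, its middle within 45 mm of the mat's (horizontal distance between tester and mat below 0.045 m and height (world z) of tester below 0.01 m and angle between tester's own z axis and vertical below 0.12 rad and linear speed of tester below 0.02 m/s and contact force between tester and the arm below 0.1 N and contact force between tester and the fingers below 0.1 N and value of joint lever above 1.15 rad), for 0.1 s.
4. with the lever down, the tester's tip is held for 1 s within 25 mm of the socket's face and 15 mm of its axis, pointing straight at it within 0.2 rad, steady and not touching the box (value of joint lever above 1.15 rad and distance between tester_tip and socket below 0.025 m and y of tester_tip in the frame of socket between -0.015 and 0.015 m and z of tester_tip in the frame of socket between -0.015 and 0.015 m and angle between the x axis of tester and the x axis of supply_box, either way round below 0.2 rad and linear speed of tester below 0.03 m/s and contact force between tester and supply_box below 0.1 N and contact force between tester and the fingers above 1 N), for 1 s.
5. with the lever still down, the tester lies flat and released on the mat again (all of step 3), for 0.1 s.
At the end, for the whole second after the job is handed in: The lever is fully up (under 0.08 rad), the button is out (under 2 mm), and the tester lies flat, released and at rest on the mat, its middle within 45 mm of the mat's middle (horizontal distance between tester and mat below 0.045 m and height (world z) of tester below 0.01 m and angle between tester's own z axis and vertical below 0.12 rad and linear speed of tester below 0.02 m/s and contact force between tester and the arm below 0.1 N and contact force between tester and the fingers below 0.1 N and value of joint lever below 0.08 rad and value of joint test_button below 0.002 m); the robot touches nothing.
It fails at once if the bust is moved more than 25 mm or tipped (distance of bust from where it was at the start of the episode above 0.025 m or angle between bust's own z axis and vertical above 0.35 rad).
It fails at once if the jar is moved more than 25 mm or tipped (distance of jar from where it was at the start of the episode above 0.025 m or angle between jar's own z axis and vertical above 0.35 rad).
It fails at once if the scroll is moved more than 25 mm (distance of scroll from where it was at the start of the episode above 0.025 m).
It fails at once if the chisel is moved more than 25 mm (distance of chisel from where it was at the start of the episode above 0.025 m).
It fails at once if the tester is rammed into the box (over 15 N) (contact force between tester and supply_box above 15 N).
It also fails if it takes over 72 s, if anything falls off the work surface, if the arm or the gripper's body presses on something with over 40 N, if the wrist force passes 120 N, or if a joint passes its speed limit or range.

ROBOT

A 7-joint arm with a two-finger parallel gripper is mounted at the origin on the work surface. World frame = base frame: x ahead of the robot, y to its left, z up, the work surface at z = 0. Lengths are in m, angles in rad, forces in N, time in s.
With the tool pointing down it reaches from about 0.425 to 0.925 m from the base axis. Payload 6.8 kg.
Tool frame: the origin (TCP) lies midway between the tips of the shut fingers; the grasp point (between the pads) lies 19 mm behind it; x points along the fingers, y is the direction in which the jaws open and shut, and the axes are right-handed (so a half turn about x gives the same grasp; the last joint's range is limited). The gripper opens to 85 mm and grips with 20 to 120 N. Pads are 22 mm wide; open, the fingers measure 114 mm over their backs; the gripper's body (76 mm by 85 mm) begins 54 mm behind the grasp point. The pads swing forward as they close: fully open they stand 13 mm farther back than shut.
Start: joints at [-1.252, 0.477, 0.022, 1.555, -0.011, 1.109, -0.083], TCP at [0.279, 0.614, 0.21] pointing down, gripper open.
Joint ranges: [-2.96, 2.96], [-0.34, 2.1], [-1.41, 1.46], [0.24, 2.44], [-1.37, 4.51], [0.17, 1.92], [-2.96, 2.96]. Speed limits (rad/s): [2.39, 2.39, 3.14, 3.14, 3.14, 3.14, 3.14].

INTERFACE

Orientations are given as a rotation vector (axis times angle).
In Python, from bench import r gives the robot as it stands.
- The arm moves only by the tool carry_out, never from a script. Its argument "targets" is one flat list of numbers, 7 for each row, row after row: the finger opening in m, from 0 to 0.0854, then the shift along the tool's x, y, z in m, then the turn, a rotation vector about the tool's x, y, z in units of 5 degrees (1.0 is 5 degrees). A call has 1 to 12 rows; each row is the pose to reach, as a shift and turn from the pose measured when the call began, along the tool's axes at that moment; what a row does not reach only later rows make up. A row lasts 1/8 s, in which the tool goes at most 62.5 mm and 10.7 degrees, less where a joint would pass 70% of its speed; a pose out of reach is approached as far as the arm can. A call with a gripper value outside its range is refused whole. The fingers move at their own pace and stop on an object; "squeeze" is the grip in N (left out, the last holds). Time passes only in rows, so rows that repeat a pose let the fingers close. It gives the time, the measured TCP pose, the force and the opening at its end, in the units of the state.
- r.get_obs(): the state, without advancing time (a new reading comes with each control period).
- r.grab_frame(name): name is "scene" or "top" or "wrist"; returns the picture (420x560x3 uint8, blue, green, red); there is no depth.
- r.camera_info(name): a dict with "fx", "fy", "cx", "cy" (pixels), "D" ([k1, k2, p1, p2, k3] as OpenCV has them; the pictures are not rectified), "xyz" and "orientation" of the camera in the world. Camera axes: x right, y up, looking along -z (the intrinsics and any distortion apply to the point x, -y, -z); pixel columns grow to the right and rows downward; lengths in m; the calibration is good to about 2 mm. A picture is of the moment at which its call begins: read the wrist's pose just before it. camera_info takes no time and is no camera call; for the wrist camera it gives the pose at the moment of the call.
- r.hand_in(): hands the job in, once; it reports no verdict.
The state is a dict: "clock": time; "joints": joint angles; "qvel": joint speeds; "tau": joint torques, N m; "tcp_pos": TCP position; "orientation": TCP orientation; "contact_force": force on the tool from outside, world axes, zero at the start; "moment": the same for the moment, N m; "grip_width": finger opening in m.
Only numpy, scipy, OpenCV 4.12 (cv2) and the standard library are available. Lean on these libraries where they do the work, as an engineer would, in place of code of your own. Each camera call takes 0.05 s, during which the arm holds its last target. There are 200 camera calls.

## Working session

There is one attempt and no reset: what is moved stays moved. The work goes in short steps, Python scripts to look and compute and a tool call to move; the robot and the scene stay as the last step left them, time stands still between calls to the robot, and variables do not carry over. Pictures are saved under pics/ and viewed, about 8 in all and at most 12, crops included, and the job is handed in when it is done.

Besides the shell and the picture viewer there is one more tool, called after "Request:" as name(argument=value, ...) on one line, values as JSON. carry_out: Moves the arm, as the interface text tells. Its arguments: {"type":"object","properties":{"targets":{"type":"array","items":{"type":"number"}},"squeeze":{"type":"number"}},"required":["targets"]}

```bash
ls; mkdir -p pics; cat > h.py <<'E'
import numpy as np, cv2
from scipy.spatial.transform import Rotation as R
from bench import r
def cam(name):
    c=r.camera_info(name); K=np.array([[c['fx'],0,c['cx']],[0,c['fy'],c['cy']],[0,0,1.]])
    o=np.array(c['orientation'],float)
    M=R.from_rotvec(o).as_matrix() if o.size==3 else (R.from_quat(o).as_matrix() if o.size==4 else o.reshape(3,3))
    return K,np.array(c['D'],float),np.array(c['xyz'],float),M
def ray(c,p):
    K,D,t,M=c; u=cv2.undistortPoints(np.array([[p]],float),K,D)[0,0]
    d=M@np.array([u[0],-u[1],-1]); return t,d/np.linalg.norm(d)
def onz(c,p,z):
    t,d=ray(c,p); return t+d*(z-t[2])/d[2]
def proj(c,P):
    K,D,t,M=c; q=(np.atleast_2d(P)-t)@M; q=q*[1,-1,-1]
    return cv2.projectPoints(q,np.zeros(3),np.zeros(3),K,D)[0][:,0]
def tri(c1,p1,c2,p2):
    a,d=ray(c1,p1); b,e=ray(c2,p2)
    s=np.linalg.lstsq(np.c_[d,-e],b-a,rcond=None)[0]
    P,Q=a+d*s[0],b+e*s[1]; return (P+Q)/2,np.linalg.norm(P-Q)
def totool(P):  # world shift to TCP target -> tool axes
    o=r.get_obs(); return R.from_rotvec(o['orientation']).as_matrix().T@(np.array(P)-o['tcp_pos'])
E
python3 - <<'E'
from h import *
o=r.get_obs();print(o)
for n in ("scene","top","wrist"):
    print(n,r.camera_info(n)); cv2.imwrite(f"pics/{n}0.png",r.grab_frame(n))
a=cv2.imread("pics/scene0.png");b=cv2.imread("pics/top0.png")
E
```

```text
pics
{'clock': 0.0, 'joints': array([-1.2520986 ,  0.47777651,  0.02232258,  1.55641371, -0.01148537,
        1.10929314, -0.08308902]), 'qvel': array([-0.00029451,  0.001064  ,  0.00045448,  0.00031614,  0.00040881,
        0.00087321, -0.0001481 ]), 'tau': array([-8.87003662e-04, -5.96474969e+01,  1.60752073e+00, -2.81189096e+01,
        1.24653368e-02,  9.65496758e-03,  1.29191335e-05]), 'tcp_pos': array([0.2791785 , 0.61389286, 0.20855717]), 'orientation': array([ 0.33333326,  1.54499952, -0.33609347]), 'contact_force': array([-0.57062379, -0.21693148,  0.24480419]), 'moment': array([-0.0079847 ,  0.01128374,  0.01181033]), 'grip_width': 0.08567469136757888}
scene {'fx': 384.0461047347709, 'fy': 384.0461047347709, 'cx': 278.3405773009039, 'cy': 210.1019172993068, 'D': array([0.03685486, 0.        , 0.        , 0.        , 0.        ]), 'xyz': array([ 1.10803619, -0.80608181,  0.73632175]), 'orientation': array([0.96939595, 0.31086947, 0.60711596])}
top {'fx': 449.5507583061183, 'fy': 449.5507583061183, 'cx': 283.1253094261683, 'cy': 213.49777382501895, 'D': array([-0.0357875,  0.       ,  0.       ,  0.       ,  0.       ]), 'xyz': array([ 0.35070617, -0.07190907,  1.14214112]), 'orientation': array([ 0.15268769, -0.12344396, -1.58241472])}
wrist {'fx': 298.6475331794605, 'fy': 298.6475331794605, 'cx': 276.251692080036, 'cy': 203.3749302628419, 'D': array([0.0002144, 0.       , 0.       , 0.       , 0.       ]), 'xyz': array([0.21319361, 0.64415224, 0.37222637]), 'orientation': array([-0.25597492, -0.16261835,  1.13646173])}
```

View pics/scene0.png

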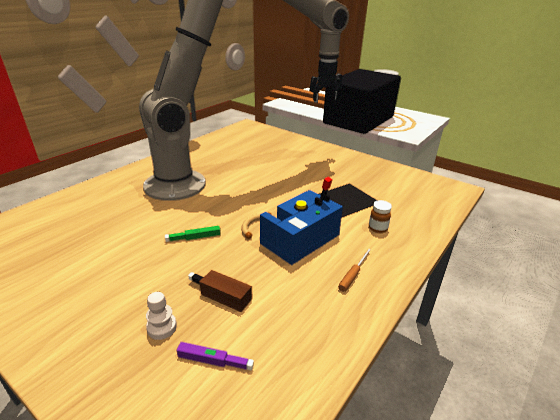

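View pics/top0.png

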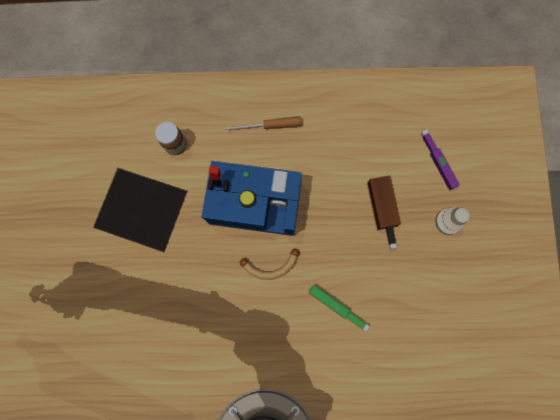

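The top view shows the box at about (250,198), button (247,199), red lever (215,174), mat (141,210) and sleeve (385,203) with the nose ending in a white tip at (393,246).

Candidates for the tester in the top view are the sleeved one (392,240), green (338,305) and purple (440,160). I choose the sleeved one, since its nose is black with a white tip and it lies in the dark sleeve.

```bash
cat > m.py <<'E'
from h import *
T=cv2.imread("pics/top0.png");S=cv2.imread("pics/scene0.png");ct,cs=cam("top"),cam("scene")
def blobs(I,lo,hi,roi,mn=8):
    x0,y0,x1,y1=roi;h=cv2.cvtColor(I[y0:y1,x0:x1],cv2.COLOR_BGR2HSV)
    m=cv2.inRange(h,np.array(lo),np.array(hi));cn,_=cv2.findContours(m,0,1)
    cn=[c+np.array([x0,y0]) for c in cn if cv2.contourArea(c)>=mn]
    return sorted(cn,key=cv2.contourArea,reverse=True)
def cen(c):
    m=cv2.moments(c);return np.array([m['m10'],m['m01']])/m['m00']
Y=((22,150,110),(38,255,255));RD=((0,200,110),(6,255,255))
W=((0,0,130),(180,60,255))
for nm,q,rt,rs in (("button",Y,(230,180,265,215),(285,195,315,215)),("grip",RD,(200,160,230,190),(315,170,335,200)),("tip",W,(380,235,405,255),(183,265,200,285))):
    a,b=blobs(T,*q,rt),blobs(S,*q,rs)
    print(nm,[(cen(x).round(1),cv2.contourArea(x)) for x in a],[(cen(x).round(1),cv2.contourArea(x)) for x in b])
    if a and b: print(tri(ct,cen(a[0]),cs,cen(b[0])))
m=blobs(T,(0,0,0),(180,255,45),(85,160,195,260),500)[0]
P=np.array([onz(ct,p,.003)[:2] for p in cv2.boxPoints(cv2.minAreaRect(m))]);print("mat",P.mean(0),P.round(3).tolist())
s=blobs(T,(0,80,20),(12,255,110),(360,165,410,240),300)
for c in s[:1]:
    q=[onz(ct,p,.046)[:2] for p in c[:,0]];rc=cv2.minAreaRect(np.array(q,np.float32));print("sleeve",rc,cv2.minAreaRect(c))
b=blobs(T,(105,120,30),(125,255,255),(195,150,310,245),500)
for c in b[:3]:
    print("blue",cv2.contourArea(c),cv2.approxPolyDP(c,3,True)[:,0].tolist())
big=cv2.resize(np.vstack([np.hstack([T[150:250,190:310],T[165:265,350:470]]),np.hstack([S[160:260,240:360],S[240:340,165:285]])]),None,fx=3,fy=3,interpolation=2)
cv2.imwrite("pics/crop1.png",big)
E
python3 m.py
```

```text
button [(array([246.9, 197.6]), 112.5)] [(array([300.8, 204.2]), 53.0)]
(array([0.56944844, 0.02838968, 0.12427691]), np.float64(0.002245413595630095))
grip [(array([213.7, 170.4]), 34.5)] [(array([327.7, 178.9]), 19.5)]
(array([0.61576723, 0.09387591, 0.19941309]), np.float64(0.0006190670105853067))
tip [(array([393. , 245.8]), 19.5)] [(array([190.6, 274.6]), 15.0)]
(array([ 0.46106111, -0.32488122,  0.0295844 ]), np.float64(0.0033339479024877814))
mat [0.57301274 0.32140727] [[0.527, 0.44], [0.688, 0.393], [0.617, 0.201], [0.46, 0.252]]
sleeve ((0.5687382221221924, -0.30257195234298706), (0.12794190645217896, 0.057172708213329315), 9.055196762084961) ((383.5646667480469, 202.54116821289062), (51.41252136230469, 22.99462890625), 77.47119140625)
blue 4933.5 [[211, 163], [220, 167], [221, 186], [207, 188], [204, 218], [210, 223], [292, 234], [300, 173], [287, 171], [285, 192], [270, 190], [273, 169]]
```

View pics/crop1.png

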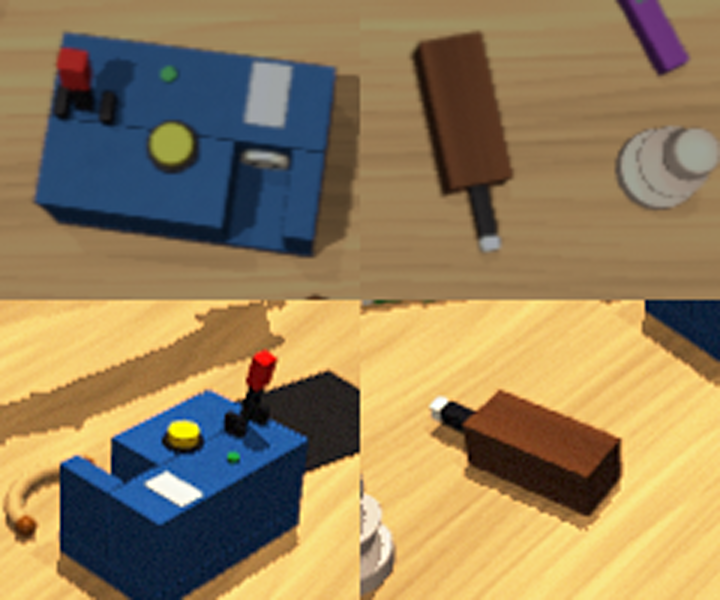

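```bash
python3 - <<'E'
from h import *
ct=cam("top")
C=[onz(ct,p,.11) for p in ((211.7,161.7),(301.7,172.3),(202.7,217.7))]
a,b,c=C;print("box corners TL TR BL",[x.round(4) for x in C],np.linalg.norm(a-b),np.linalg.norm(a-c))
y=(a-b)[:2];x=(a-c)[:2];print("yaw",np.degrees(np.arctan2(-y[0],y[1])),np.degrees(np.arctan2(x[1],x[0])))
print("centre",((b+c)/2)[:2])
n=[onz(ct,p,.021) for p in ((390.7,227.7),(393,246))];d=n[0]-n[1];print("nose",n,np.degrees(np.arctan2(d[1],d[0])))
o=r.get_obs();print(R.from_rotvec(o['orientation']).as_matrix().round(3))
print("wristcam rel tool",totool(cam("wrist")[2]), (R.from_rotvec(o['orientation']).as_matrix().T@cam("wrist")[3]).round(3))
for nm,px,z in (("bust",(450,221),0.02),("scroll ends",(243,262),.012),("",(296,252),.012),("",(270,277),.012),("jar",(178,146),0.02),("chisel",(230,128),.01),("",(300,121),.01)): print(nm,onz(ct,px,z).round(3))
print("to above button", totool([.569,.028,.30]))
E
```

```text
box corners TL TR BL [array([0.6627, 0.115 , 0.11  ]), array([ 0.6322, -0.0994,  0.11  ]), array([0.5272, 0.1343, 0.11  ])] 0.21664565865166216 0.1368474506695123
yaw -8.101344788011328 -8.088557300959359
centre [0.57970341 0.0174256 ]
nose [array([ 0.50856584, -0.32221159,  0.021     ]), array([ 0.46238852, -0.32540508,  0.021     ])] 3.9561031296627784
[[-0.001  0.414  0.91 ]
 [-0.001  0.91  -0.414]
 [-1.    -0.001  0.   ]]
wristcam rel tool [-1.63594311e-01 -6.98242734e-05 -7.25710722e-02] [[ 0.     0.283 -0.959]
 [ 1.    -0.     0.   ]
 [-0.    -0.959 -0.283]]
bust [ 0.523 -0.473  0.02 ]
scroll ends [0.429 0.05  0.012]
 [ 0.452 -0.083  0.012]
 [ 0.391 -0.017  0.012]
jar [0.735 0.221 0.02 ]
chisel [0.785 0.086 0.01 ]
 [ 0.8   -0.101  0.01 ]
to above button [-0.09061546 -0.41362039  0.50636744]
```

Request:
carry_out(targets=[0, -0.08, 0, 0, 0, 0, 0, 0, -0.08, -0.414, 0.506, -3.3, 0, 0, 0, -0.07, -0.414, 0.506, -3.3, 0, 0, 0, -0.07, -0.414, 0.506, -3.3, 0, 0, 0, -0.07, -0.414, 0.506, -3.3, 0, 0, 0, -0.07, -0.414, 0.506, -3.3, 0, 0, 0, -0.07, -0.414, 0.506, -3.3, 0, 0, 0, -0.07, -0.414, 0.506, -3.3, 0, 0, 0, -0.07, -0.414, 0.506, -3.3, 0, 0, 0, -0.07, -0.414, 0.506, -3.3, 0, 0, 0, -0.07, -0.414, 0.506, -3.3, 0, 0, 0, -0.07, -0.414, 0.506, -3.3, 0, 0])

```text
clock: 1.65
tcp_pos: [0.5693, 0.0233, 0.2794]
orientation: [0.111, 1.568, -0.115]
contact_force: [-0.0, 0.7, -0.3]
grip_width: 0.0003
```

```bash
python3 - <<'E'
from h import *
o=r.get_obs();print(o['clock'],o['joints'].round(3),o['qvel'].round(3));print(R.from_rotvec(o['orientation']).as_matrix().round(3))
c=cam("wrist");I=r.grab_frame("wrist");cv2.imwrite("pics/w1.png",I)
m=cv2.inRange(cv2.cvtColor(I,cv2.COLOR_BGR2HSV),(22,150,110),(38,255,255));M=cv2.moments(m,True)
p=(M['m10']/M['m00'],M['m01']/M['m00']);print(p,M['m00'],onz(c,p,.126),"pred",proj(c,[.5694,.0284,.126]))
E
```

```text
1.65 [-0.414  0.246  0.319  1.744 -0.08   1.165  1.355] [ 0.29   0.16   0.085 -0.183 -0.1    0.048  0.442]
[[-0.     0.143  0.99 ]
 [-0.003  0.99  -0.143]
 [-1.    -0.003  0.   ]]
(280.19611021069693, 182.96272285251214) 617.0 [0.56774213 0.02749241 0.126     ] pred [[281.23625987 184.32453762]]
```

View pics/w1.png

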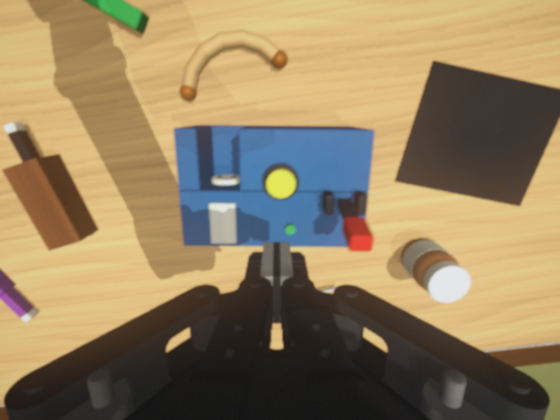

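The wrist view shows the button at (280,183), lever up with red grip at (358,235), socket at (226,180), sleeve at (50,200) with its tip at (15,128), and the mat at (480,130). The button agrees with the first measurement to 2 mm.

```bash
python3 - <<'E'
from h import *
o=r.get_obs();print(o['tcp_pos'],totool([.5687,.028,.116]))
E
```

```text
[0.57019709 0.02041139 0.27936789] [ 0.16333209  0.00798898 -0.00277493]
```

Request:
carry_out(targets=[0, 0.06, 0.008, -0.003, 0, 0, 0, 0, 0.12, 0.008, -0.003, 0, 0, 0, 0, 0.14, 0.008, -0.003, 0, 0, 0, 0, 0.14, 0.008, -0.003, 0, 0, 0, 0, 0.15, 0.008, -0.003, 0, 0, 0, 0, 0.155, 0.008, -0.003, 0, 0, 0, 0, 0.159, 0.008, -0.003, 0, 0, 0, 0, 0.164, 0.008, -0.003, 0, 0, 0, 0, 0.164, 0.008, -0.003, 0, 0, 0, 0, 0.164, 0.008, -0.003, 0, 0, 0])

```text
clock: 2.95
tcp_pos: [0.5686, 0.028, 0.1155]
orientation: [0.112, 1.567, -0.119]
contact_force: [-0.1, 0.2, 0.2]
grip_width: -0.0001
```

```bash
python3 - <<'E'
from h import *
o=r.get_obs();print(o['tcp_pos'],o['contact_force'])
S=r.grab_frame("scene");W=r.grab_frame("wrist")
cv2.imwrite("pics/c2.png",np.hstack([cv2.resize(S[130:270,220:400],(540,420)),cv2.resize(W[130:270,200:290],(270,420))]))
E
```

```text
[0.56863569 0.02803973 0.11548213] [-0.10086189  0.22434156  0.20203055]
```

View pics/c2.png

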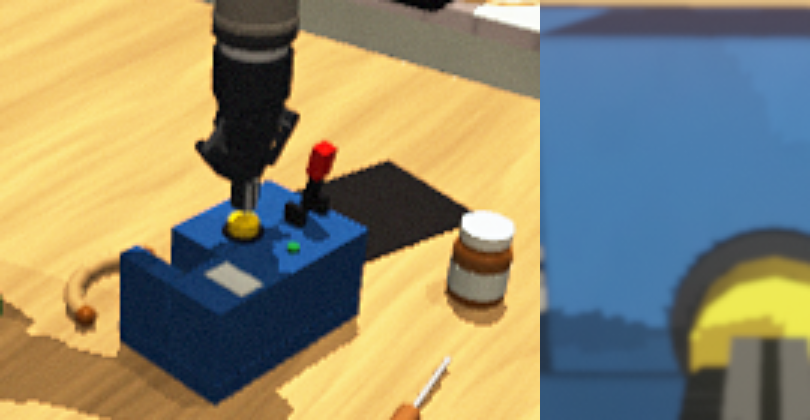

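```bash
python3 - <<'E'
from h import *
o=r.get_obs();t=o['tcp_pos']
s,w=cam("scene"),cam("wrist")
p=proj(s,[t,[.5687,.028,.126]]);print("scene crop",(p-[220,130])*3)
q=proj(w,[t,[.5687,.028,.126],[.5687,.028,.116]]);print("wrist",q,"crop",(q-[200,130])*3+[540,0])
W=r.grab_frame("wrist");m=cv2.inRange(cv2.cvtColor(W,cv2.COLOR_BGR2HSV),(22,120,90),(38,255,255))
c=max(cv2.findContours(m,0,1)[0],key=cv2.contourArea);x,y,ww,hh=cv2.boundingRect(c);print(x,y,ww,hh)
# width = 32 mm at depth -> height of button
K,D,C,M=w
print("depth by width",K[0,0]*.032/ww, "top edge point on z=.126/.116",onz(w,(x+ww/2,y),.126),onz(w,(x+ww/2,y),.116), "edges",[onz(w,(e,y+hh/2),z).round(4) for e in (x,x+ww) for z in (.126,.116)])
E
```

```text
scene crop [[242.23104123 229.71237347]
 [242.75182039 220.95902908]]
wrist [[276.06202429 242.61040014]
 [275.92590222 250.32002858]
 [276.01333979 242.97920249]] crop [[768.18607288 337.83120043]
 [767.77770666 360.96008573]
 [768.04001937 338.93760746]]
249 216 58 40
depth by width 0.16477105278866785 top edge point on z=.126/.116 [0.54875283 0.03208036 0.126     ] [0.55215212 0.03160018 0.116     ] edges [array([0.558 , 0.0145, 0.126 ]), array([0.562 , 0.0129, 0.116 ]), array([0.5626, 0.0462, 0.126 ]), array([0.5669, 0.0467, 0.116 ])]
```

```bash
python3 - <<'E'
from h import *
S0=cv2.imread("pics/scene0.png");S=r.grab_frame("scene");W=r.grab_frame("wrist");o=r.get_obs();print(o['clock'],o['joints'].round(3),o['tau'].round(2),o['contact_force'])
for I in (S0,S):
    m=cv2.inRange(cv2.cvtColor(I,cv2.COLOR_BGR2HSV),(20,120,60),(38,255,255))[190:220,280:320]
    print(cv2.boundingRect(m)); print('\n'.join(''.join('#' if v else '.' for v in row) for row in m[5:22,6:34]))
cv2.imwrite("pics/c3.png",np.hstack([cv2.resize(S0[165:225,270:340],(350,300),interpolation=2),cv2.resize(S[165:225,270:340],(350,300),interpolation=2)]))
cv2.imwrite("pics/c3.png",np.vstack([cv2.imread("pics/c3.png"),cv2.resize(W[190:290,160:393],(700,300),interpolation=2)]))
E
```

```text
3.2 [-0.381  0.422  0.28   1.915 -0.149  0.824  1.401] [ 0.000e+00 -4.903e+01  4.460e+00 -2.283e+01  2.000e-02 -0.000e+00
 -0.000e+00] [-0.93981992 -0.00972828  0.3484929 ]
(0, 0, 40, 19)
##########..................
########....................
######......................
####........................
##..........................
...............#............
...........########.........
..........##########........
..........##########........
..........##########........
..........##########........
..........##########........
...........#########........
............#######.........
............................
............................
............................
(0, 0, 40, 19)
##########..................
########....................
######......................
####........................
##..........................
.............##.##..........
...........########.........
..........##########........
..........##########........
..........##########........
..........##########........
..........##########........
..........##########........
............#######.........
............................
............................
............................
```

View pics/c3.png

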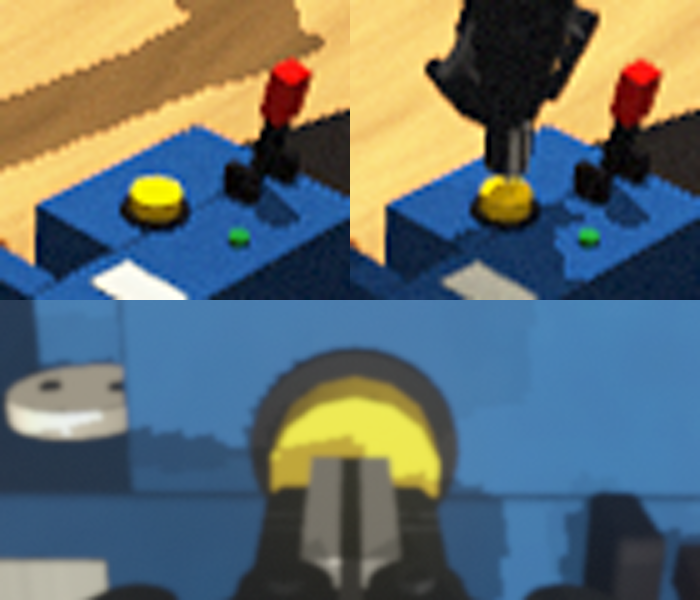

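The lever is still up and the button still out. The fingertips stop just above the button although the TCP reads z 0.1155, so they sit higher than the reading suggests. I'll go down in small steps and watch the force.

Request:
carry_out(targets=[0, 0.003, 0, 0, 0, 0, 0, 0, 0.006, 0, 0, 0, 0, 0, 0, 0.006, 0, 0, 0, 0, 0])

```text
clock: 3.58
tcp_pos: [0.5683, 0.028, 0.1091]
orientation: [0.112, 1.567, -0.119]
contact_force: [-0.4, -0.7, 1.2]
grip_width: 0.0003
```

Request:
carry_out(targets=[0, 0.003, 0, 0, 0, 0, 0, 0, 0.005, 0, 0, 0, 0, 0, 0, 0.005, 0, 0, 0, 0, 0])

```text
clock: 3.95
tcp_pos: [0.5682, 0.028, 0.104]
orientation: [0.112, 1.568, -0.119]
contact_force: [-0.6, -0.0, 1.8]
grip_width: 0.0001
```

Request:
carry_out(targets=[0, 0.003, 0, 0, 0, 0, 0, 0, 0.004, 0, 0, 0, 0, 0, 0, 0.004, 0, 0, 0, 0, 0])

```text
clock: 4.32
tcp_pos: [0.5684, 0.028, 0.1]
orientation: [0.112, 1.567, -0.119]
contact_force: [-0.0, 0.0, 2.1]
grip_width: 0.0004
```

```bash
python3 - <<'E'
from h import *
S=r.grab_frame("scene");o=r.get_obs();print(o['tcp_pos'],o['contact_force'])
h=cv2.cvtColor(S,cv2.COLOR_BGR2HSV)
m=cv2.inRange(h,(20,120,60),(38,255,255))[195:212,286:314];print('\n'.join(''.join('#' if v else '.' for v in row) for row in m))
ys,xs=np.nonzero(cv2.inRange(h,(0,200,110),(6,255,255))[160:215,300:345]);print("red",len(xs),xs.mean()+300,ys.mean()+160)
E
```

```text
[0.56838537 0.02801464 0.10003975] [ 0.37564215 -1.31019534  1.44934873]
##########..................
########....................
######......................
####........................
##..........................
............................
............................
............................
...........#................
..........####....##........
..........#####.#####.......
..........##########........
...........#########........
............#######.........
............................
............................
............................
red 54 324.2037037037037 180.51851851851853
```

Request:
carry_out(targets=[0, 0.002, 0, 0, 0, 0, 0, 0, 0.004, 0, 0, 0, 0, 0, 0, 0.004, 0, 0, 0, 0, 0, 0, 0.004, 0, 0, 0, 0, 0])

```text
clock: 4.88
tcp_pos: [0.5684, 0.028, 0.096]
orientation: [0.112, 1.567, -0.119]
contact_force: [-0.1, 0.5, 2.5]
grip_width: 0.0002
```

```bash
python3 - <<'E'
from h import *
S=r.grab_frame("scene");o=r.get_obs();print(o['tcp_pos'],o['contact_force'])
cv2.imwrite("pics/c4.png",cv2.resize(S[150:230,250:350],(500,400),interpolation=2))
E
```

```text
[0.5683732  0.02803583 0.09603882] [-0.39886788  0.8976254   3.45945171]
```

View pics/c4.png

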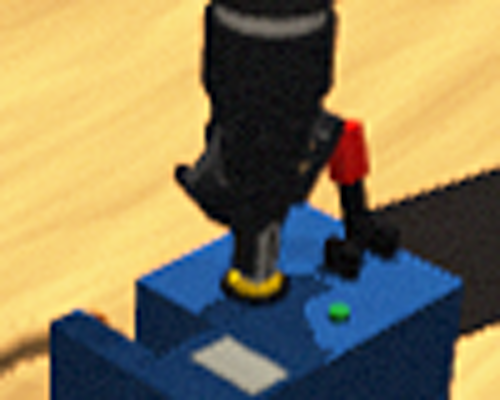

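The button is pressed fully and the lever has tripped. It leans forward now, apparently onto the gripper's side, so I lift away.

Request:
carry_out(targets=[0, -0.03, 0, 0, 0, 0, 0, 0, -0.09, -0.01, 0, 0, 0, 0, 0, -0.16, -0.02, 0, 0, 0, 0, 0, -0.18, -0.02, 0, 0, 0, 0, 0, -0.18, -0.02, 0, 0, 0, 0, 0, -0.18, -0.02, 0, 0, 0, 0])

```text
clock: 5.68
tcp_pos: [0.5646, 0.0092, 0.2748]
orientation: [0.111, 1.569, -0.119]
contact_force: [-0.0, 0.8, -0.7]
grip_width: -0.0003
```

```bash
python3 - <<'E'
from h import *
o=r.get_obs();print(o['clock'],o['tcp_pos'],o['contact_force'],o['joints'].round(2))
for n in ("wrist","top","scene"):
    c=cam(n);I=r.grab_frame(n);cv2.imwrite(f"pics/{n}2.png",I)
    h=cv2.cvtColor(I,cv2.COLOR_BGR2HSV);k=cv2.inRange(h,(0,170,60),(6,255,255))
    cn=max([q for q in cv2.findContours(k,0,1)[0] if not(n=="scene" and q[:,0,0].mean()<100)],key=cv2.contourArea)
    m=cv2.moments(cn);p=(m['m10']/m['m00'],m['m01']/m['m00'])
    print(n,p,m['m00'],"at .146",onz(c,p,.146).round(4),"pred up/down",proj(c,[[.62,.0925,.179],[.551,.10,.146]]).round(0).tolist())
E
```

```text
5.675 [0.56464536 0.00915374 0.27480172] [-0.04976196  0.79895864 -0.68309054] [-0.4   0.24  0.33  1.76 -0.08  1.15  1.38]
wrist (372.83310626702996, 156.72025431425976) 734.0 at .146 [0.5446 0.1067 0.146 ] pred up/down [[373.0, 243.0], [366.0, 164.0]]Traceback (most recent call last):
  File "<stdin>", line 6, in <module>
ValueError: max() iterable argument is empty
```

Request:
carry_out(targets=[0.045, 0.02, -0.06, -0.005, -0.5, 0, 0, 0.045, 0.03, -0.12, -0.01, -1, 0, 0, 0.045, 0.05, -0.339, -0.027, -2.4, 0, 0, 0.045, 0.075, -0.339, -0.027, -2.4, 0, 0, 0.045, 0.075, -0.339, -0.027, -2.4, 0, 0, 0.045, 0.075, -0.339, -0.027, -2.4, 0, 0, 0.045, 0.075, -0.339, -0.027, -2.4, 0, 0, 0.045, 0.075, -0.339, -0.027, -2.4, 0, 0, 0.045, 0.075, -0.339, -0.027, -2.4, 0, 0, 0.045, 0.075, -0.339, -0.027, -2.4, 0, 0])

```text
clock: 7.02
tcp_pos: [0.4888, -0.3214, 0.2014]
orientation: [-0.055, 1.573, 0.048]
contact_force: [-0.3, -0.9, 0.3]
grip_width: 0.0452
```

```bash
python3 - <<'E'
from h import *
o=r.get_obs();print(o['clock'],o['tcp_pos'],o['qvel'].round(3))
c=cam("wrist");I=r.grab_frame("wrist");cv2.imwrite("pics/w3.png",I)
print("pred tip, tcp",proj(c,[[.4615,-.325,.021],o['tcp_pos'],o['tcp_pos']+[0,0,.016]]))
x,y=proj(c,[.4615,-.325,.021])[0].astype(int);x0,y0=max(x-60,0),max(y-60,0)
w=cv2.inRange(cv2.cvtColor(I,cv2.COLOR_BGR2HSV),(0,0,150),(180,60,255))[y0:y+60,x0:x+60]
for q in cv2.findContours(w,0,1)[0]:
    if cv2.contourArea(q)>30: print("white",cv2.contourArea(q),cv2.boxPoints(cv2.minAreaRect(q))+[x0,y0])
E
```

```text
7.025 [ 0.48879335 -0.32144906  0.20136388] [ 0.005  0.     0.005 -0.002  0.001  0.001  0.001]
pred tip, tcp [[275.24420743 156.69498355]
 [275.9145131  242.59060811]
 [275.75248047 254.56495745]]
white 127.5 [[268. 151.]
 [282. 151.]
 [282. 161.]
 [268. 161.]]
```

View pics/w3.png

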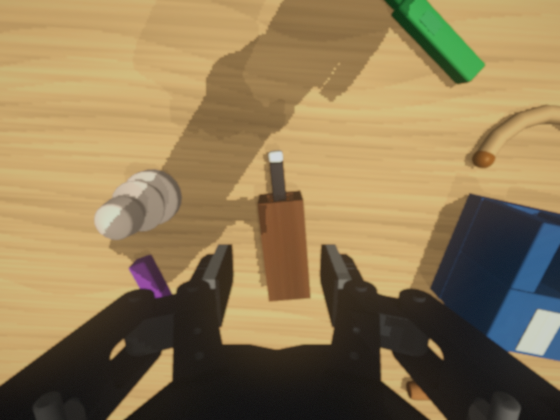

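Crop check: the nose has a white tip at (275,156), meets the sleeve mouth at about (280,196), and the sleeve runs to (290,298). It is the right one.

```bash
python3 - <<'E'
from h import *
c=cam("wrist");I=cv2.imread("pics/w3.png")
k=cv2.inRange(cv2.cvtColor(I,cv2.COLOR_BGR2HSV),(0,80,40),(14,255,140));k[:, :245]=0;k[:,320:]=0;k[310:]=0;k[:185]=0
L,Rr=[],[]
for y in range(205,292,3):
    xs=np.nonzero(k[y])[0]
    if len(xs)>20: L.append((xs[0],y));Rr.append((xs[-1]+1,y))
for n,E in (("L",L),("R",Rr)):
    P=np.array([onz(c,p,.046)[:2] for p in E]);v=cv2.fitLine(P.astype(np.float32),cv2.DIST_HUBER,0,.01,.01).ravel();print(n,E[0],E[-1],np.degrees(np.arctan(v[1]/v[0])),P[0],P[-1])
g=cv2.inRange(cv2.cvtColor(I,cv2.COLOR_BGR2GRAY),0,70)
N=[]
for y in range(164,194,2):
    xs=np.nonzero(g[y,262:296])[0]+262
    if len(xs): N.append((xs.mean()+.5,y)); 
print(N[0],N[-1]);P=np.array([onz(c,p,.030)[:2] for p in N]);v=cv2.fitLine(P.astype(np.float32),cv2.DIST_HUBER,0,.001,.01).ravel();print("nose yaw",np.degrees(np.arctan(v[1]/v[0])),P[0],P[-1])
print("tip box far edge top",onz(c,(275,151),.030),"mouth mid",onz(c,(280,193.5),.046))
o=r.get_obs();M=R.from_rotvec(o['orientation']).as_matrix();print("tool y yaw",np.degrees(np.arctan2(M[1,1],M[0,1])))
E
```

```text
L (np.int64(258), 205) (np.int64(269), 289) 9.462574 [ 0.51298591 -0.34102498] [ 0.61850912 -0.32255525]
R (np.int64(302), 205) (np.int64(308), 289) 9.346196 [ 0.50971975 -0.29206587] [ 0.61528387 -0.27529175]
(np.float64(271.5), 164) (np.float64(276.7857142857143), 192)
nose yaw 12.135403 [ 0.468676   -0.32895023] [ 0.50069572 -0.32087643]
tip box far edge top [ 0.45393954 -0.32594641  0.03      ] mouth mid [ 0.49815088 -0.31744626  0.046     ]
tool y yaw 93.71294507208053
```

Request:
carry_out(targets=[0.045, 0.05, 0, -0.008, -1.1, 0, 0, 0.045, 0.11, 0, -0.008, -1.1, 0, 0, 0.045, 0.16, 0, -0.008, -1.1, 0, 0, 0.045, 0.185, 0, -0.008, -1.1, 0, 0, 0.045, 0.196, 0, -0.008, -1.1, 0, 0, 0.045, 0.196, 0, -0.008, -1.1, 0, 0])

```text
clock: 7.82
tcp_pos: [0.4804, -0.323, 0.0055]
orientation: [-0.13, 1.57, 0.123]
contact_force: [0.1, 0.5, 0.2]
grip_width: 0.0453
```

```bash
python3 - <<'E'
from h import *
o=r.get_obs();print(o['tcp_pos'],o['contact_force'],totool([.481,-.3215,-.006]))
S=r.grab_frame("scene");W=r.grab_frame("wrist")
print("scene proj of z=0, .02 below tcp",proj(cam("scene"),[[.481,-.3215,0],[.481,-.3215,.02]]))
cv2.imwrite("pics/c5.png",np.hstack([cv2.resize(S[220:320,140:260],(480,400),interpolation=2),cv2.resize(W[150:290,210:340],(370,400),interpolation=2)][:2])[:, :800])
E
```

```text
[ 0.48036454 -0.32303167  0.00549775] [0.13033862 0.49207384 0.17101797] [0.01148859 0.0014582  0.00091328]
scene proj of z=0, .02 below tcp [[198.30447307 285.28338554]
 [197.61644032 279.76164564]]
```

View pics/c5.png

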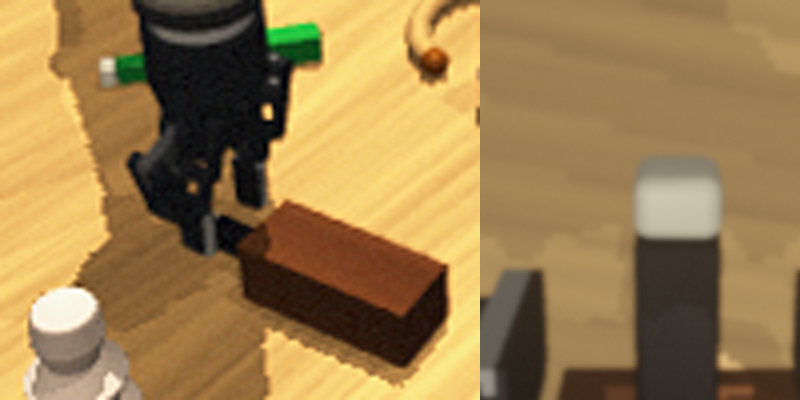

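The fingers straddle the nose about centred. They stand high by the roughly 16 mm tip offset, so I lower in small steps and watch the force.

Request:
carry_out(targets=[0.045, 0.004, 0.001, 0, 0, 0, 0, 0.045, 0.008, 0.001, 0, 0, 0, 0, 0.045, 0.011, 0.001, 0, 0, 0, 0, 0.045, 0.011, 0.001, 0, 0, 0, 0])

```text
clock: 8.43
tcp_pos: [0.4808, -0.3226, -0.0046]
orientation: [-0.131, 1.569, 0.122]
contact_force: [0.7, 0.6, 0.1]
grip_width: 0.045
```

Request:
carry_out(targets=[0.01, 0.0015, 0, 0, 0, 0, 0, 0.01, 0.0015, 0, 0, 0, 0, 0, 0.01, 0.0015, 0, 0, 0, 0, 0, 0.01, 0.0015, 0, 0, 0, 0, 0, 0.01, 0.0015, 0, 0, 0, 0, 0], squeeze=60)

```text
clock: 9.05
tcp_pos: [0.4806, -0.3226, -0.0061]
orientation: [-0.13, 1.569, 0.122]
contact_force: [-0.6, 0.0, 1.1]
grip_width: 0.0143
```

Request:
carry_out(targets=[0.008, 0, 0, -0.01, 0, 0, 0, 0.008, 0, 0, -0.03, 0, 0, 0, 0.008, 0, 0, -0.05, 0, 0, 0, 0.008, 0, 0, -0.07, 0, 0, 0, 0.008, 0, 0, -0.09, 0, 0, 0, 0.008, 0, 0, -0.11, 0, 0, 0, 0.008, 0, 0, -0.13, 0, 0, 0, 0.008, 0, 0, -0.14, 0, 0, 0, 0.008, 0, 0, -0.14, 0, 0, 0], squeeze=90)

```text
clock: 10.18
tcp_pos: [0.3416, -0.3451, -0.0058]
orientation: [-0.129, 1.569, 0.122]
contact_force: [0.4, 0.0, -0.2]
grip_width: 0.0136
```

```bash
python3 - <<'E'
from h import *
o=r.get_obs();print(o['clock'],o['tcp_pos'],o['contact_force'],o['grip_width'],o['joints'].round(2))
T=r.grab_frame("top");S=r.grab_frame("scene");W=r.grab_frame("wrist");cv2.imwrite("pics/t5.png",T)
cv2.imwrite("pics/c6.png",np.hstack([cv2.resize(S[200:320,110:260],(400,320)),cv2.resize(W[120:420],(400,320))]))
E
```

```text
10.175 [ 0.34161342 -0.3451491  -0.00579363] [ 0.36818626  0.02516075 -0.24680038] 0.013637703110271194 [ 0.42  0.52  0.29  2.17 -0.3   0.48  2.67]
```

View pics/c6.png

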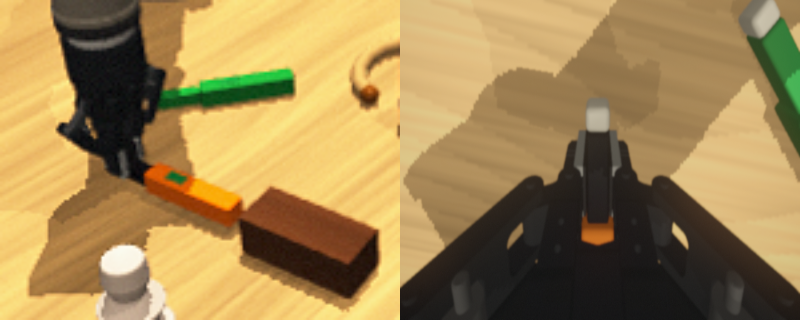

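Request:
carry_out(targets=[0.008, -0.06, 0, 0, 0, 0, 0, 0.008, -0.12, 0, 0.01, 0, 0, 0, 0.008, -0.186, 0.05, 0.04, -1, 0, 0, 0.008, -0.186, 0.1, 0.07, -2.5, 0, 0, 0.008, -0.186, 0.15, 0.1, -4, 0, 0, 0.008, -0.186, 0.2, 0.125, -5.5, 0, 0, 0.008, -0.186, 0.25, 0.15, -7, 0, 0, 0.008, -0.186, 0.3, 0.175, -8.5, 0, 0, 0.008, -0.186, 0.35, 0.2, -10, 0, 0, 0.008, -0.186, 0.4, 0.225, -11.5, 0, 0, 0.008, -0.186, 0.45, 0.25, -12.8, 0, 0, 0.008, -0.186, 0.5, 0.275, -12.8, 0, 0])

```text
clock: 11.82
tcp_pos: [0.5347, 0.1964, 0.1771]
orientation: [-0.997, 1.336, 0.99]
contact_force: [0.0, -0.0, -1.3]
grip_width: 0.0134
```

```bash
python3 - <<'E'
from h import *
o=r.get_obs();M=R.from_rotvec(o['orientation']).as_matrix();print(o['clock'],o['tcp_pos'],o['grip_width'],o['joints'].round(2),o['contact_force']);print(M.round(3), np.degrees(np.arctan2(M[1,1],M[0,1])))
c=cam("wrist");I=r.grab_frame("wrist");k=cv2.inRange(cv2.cvtColor(I,cv2.COLOR_BGR2HSV),(0,0,120),(180,60,255))[170:240,250:305]
for q in cv2.findContours(k,0,1)[0]:
    if cv2.contourArea(q)>60:
        x,y,w,h=cv2.boundingRect(q);p=(x+250+w/2,y+170)
        for d in (.015,.02,.025):
            print(p,w,h,d,(M.T@(onz(c,p,o['tcp_pos'][2]+d)-o['tcp_pos'])).round(4))
print("to", totool([.556,.2655,.18]))
E
```

```text
11.825 [0.53466697 0.19636781 0.17708275] 0.013399244751054872 [-0.43  0.34 -0.04  1.84  0.02  0.96  2.37] [ 0.01928183 -0.0082996  -1.25942429]
[[-0.001 -0.958  0.286]
 [-0.005  0.286  0.958]
 [-1.    -0.001 -0.005]] 163.4049703258566
(277.0, 212) 34 28 0.015 [-0.0149  0.001  -0.0235]
(277.0, 212) 34 28 0.02 [-0.0199  0.0009 -0.0251]
(277.0, 212) 34 28 0.025 [-0.0249  0.0009 -0.0267]
to [-0.00257063 -0.00305903  0.06258643]
```

Request:
carry_out(targets=[0.008, 0, -0.003, 0.04, 0, 0, 0, 0.008, 0.04, -0.003, 0.063, 0, 0, 0, 0.008, 0.1, -0.003, 0.063, 0, 0, 0, 0.008, 0.15, -0.003, 0.063, 0, 0, 0, 0.008, 0.17, -0.003, 0.063, 0, 0, 0, 0.008, 0.178, -0.003, 0.063, 0, 0, 0, 0.008, 0.183, -0.003, 0.063, 0, 0, 0, 0.008, 0.185, -0.003, 0.063, 0, 0, 0, 0.008, 0.185, -0.003, 0.063, 0, 0, 0])

```text
clock: 13.0
tcp_pos: [0.557, 0.2664, -0.0065]
orientation: [-0.999, 1.326, 0.998]
contact_force: [0.5, 1.2, -0.1]
grip_width: 0.0134
```

Request:
carry_out(targets=[0.008, 0.002, 0, 0, 0, 0, 0, 0.008, 0.002, 0, 0, 0, 0, 0])

```text
clock: 13.25
tcp_pos: [0.5572, 0.2665, -0.0083]
orientation: [-0.999, 1.325, 0.998]
contact_force: [0.8, 0.2, -0.8]
grip_width: 0.0136
```

Request:
carry_out(targets=[0.008, 0.002, 0, 0, 0, 0, 0, 0.008, 0.002, 0, 0, 0, 0, 0, 0.04, 0.002, 0, 0, 0, 0, 0, 0.04, 0.002, 0, 0, 0, 0, 0, 0.04, 0.002, 0, 0, 0, 0, 0, 0.04, -0.05, 0, 0, 0, 0, 0, 0.04, -0.1, 0, 0, 0, 0, 0, 0.04, -0.16, 0, 0, 0, 0, 0, 0.04, -0.2, 0, 0, 0, 0, 0, 0.04, -0.2, 0, 0, 0, 0, 0])

```text
clock: 14.5
tcp_pos: [0.5587, 0.2673, 0.196]
orientation: [-0.998, 1.318, 0.996]
contact_force: [-0.4, -0.4, -0.7]
grip_width: 0.0401
```

```bash
cat > tst.py <<'E'
from h import *
o=r.get_obs();M=R.from_rotvec(o['orientation']).as_matrix();print(o['clock'],o['tcp_pos'],o['grip_width'],o['contact_force'],o['joints'].round(2),"yaw",np.degrees(np.arctan2(M[1,1],M[0,1])))
c=cam("wrist");I=r.grab_frame("wrist");h=cv2.cvtColor(I,cv2.COLOR_BGR2HSV)
def big(m):
    cs=cv2.findContours(m,0,1)[0];return max(cs,key=cv2.contourArea) if cs else None
k=cv2.inRange(h,(4,190,120),(18,255,255));q=big(k)
P=np.array([onz(c,p,.029)[:2] for p in q[:,0]],np.float32);rc=cv2.minAreaRect(P);print("orange",cv2.contourArea(q),cv2.boundingRect(q),"centre",rc[0],"size",rc[1],"ang",rc[2])
T=r.grab_frame("top");ct=cam("top");ht=cv2.cvtColor(T,cv2.COLOR_BGR2HSV);kt=cv2.inRange(ht,(4,190,90),(18,255,255));kt[:, 200:]=0;kt[:150]=0;kt[260:]=0;qt=big(kt)
if qt is not None and cv2.contourArea(qt)>20:
    Pt=np.array([onz(ct,p,.029)[:2] for p in qt[:,0]],np.float32);print("top orange",cv2.contourArea(qt),cv2.minAreaRect(Pt))
    m=cv2.moments(q);n=cv2.moments(qt);print("tri",tri(c,(m['m10']/m['m00'],m['m01']/m['m00']),ct,(n['m10']/n['m00'],n['m01']/n['m00'])))
kw=cv2.inRange(h,(0,0,150),(180,60,255))
for w in cv2.findContours(kw,0,1)[0]:
    if cv2.contourArea(w)>40: x,y,a,b=cv2.boundingRect(w);print("white",(x,y,a,b),onz(c,(x+a/2,y+b/2),.025).round(4))
E
python3 tst.py
```

```text
14.5 [0.55871621 0.26727097 0.1959925 ] 0.04005777291099204 [-0.42461439 -0.35123754 -0.72058818] [-0.5   0.39 -0.06  1.72  0.03  1.02  2.29] yaw 163.80599755742688
orange 114.0 (269, 206, 20, 79) centre (0.5796949863433838, 0.3462871313095093) size (0.10311706364154816, 0.02262909896671772) ang 73.42410278320312
white (51, 184, 61, 56) [0.7922 0.2407 0.025 ]
white (272, 155, 15, 11) [0.5498 0.2471 0.025 ]
white (0, 15, 40, 69) [0.7721 0.0653 0.025 ]
```

Request:
carry_out(targets=[0.045, 0, 0.002, 0.04, 2, 0, 0, 0.045, 0, 0.002, 0.087, 4, 0, 0, 0.045, 0, 0.002, 0.087, 6, 0, 0, 0.045, 0, 0.002, 0.087, 8, 0, 0, 0.045, 0, 0.002, 0.087, 10, 0, 0, 0.045, 0, 0.002, 0.087, 12, 0, 0, 0.045, 0, 0.002, 0.087, 14, 0, 0, 0.045, 0, 0.002, 0.087, 16, 0, 0, 0.045, 0, 0.002, 0.087, 18, 0, 0, 0.045, 0, 0.002, 0.087, 20, 0, 0, 0.045, 0, 0.002, 0.087, 22, 0, 0, 0.045, 0, 0.002, 0.087, 24, 0, 0])

```text
clock: 16.1
tcp_pos: [0.5776, 0.3494, 0.1896]
orientation: [0.634, 1.475, -0.634]
contact_force: [0.4, 0.3, -1.2]
grip_width: 0.0453
```

Request:
carry_out(targets=[0.045, 0, 0, 0, 2, 0, 0, 0.045, 0, 0, 0, 4, 0, 0, 0.045, 0, 0, 0, 6, 0, 0, 0.045, 0, 0, 0, 8, 0, 0, 0.045, 0, 0, 0, 10, 0, 0, 0.045, 0, 0, 0, 12, 0, 0, 0.045, 0, 0, 0, 12, 0, 0, 0.045, 0, 0, 0, 12, 0, 0])

```text
clock: 17.1
tcp_pos: [0.5772, 0.3491, 0.1885]
orientation: [1.415, 1.059, -1.417]
contact_force: [0.8, 0.4, -0.4]
grip_width: 0.0447
```

```bash
python3 tst.py; python3 -c "
from h import *
print(totool([.581,.351,0]))"
```

```text
17.1 [0.57715098 0.34905638 0.18854145] 0.044695039111634895 [ 0.76618734  0.41841767 -0.3783165 ] [-1.08  0.57  0.65  1.61 -0.38  1.09 -0.61] yaw -16.325489356171545
orange 184.5 (269, 127, 23, 98) centre (0.5820322036743164, 0.35346919298171997) size (0.10846644639968872, 0.02395269088447094) ang 73.29913330078125
white (474, 317, 8, 15) [0.7751 0.0941 0.025 ]
white (273, 261, 14, 9) [0.5518 0.2482 0.025 ]
white (445, 229, 61, 58) [0.7813 0.1916 0.025 ]
white (419, 208, 45, 17) [0.7488 0.2564 0.025 ]
[ 0.18916082  0.00275296 -0.00290918]
```

Request:
carry_out(targets=[0.045, 0.06, 0.003, -0.006, 0, 0, 0, 0.045, 0.12, 0.003, -0.006, 0, 0, 0, 0.045, 0.165, 0.003, -0.006, 0, 0, 0, 0.045, 0.185, 0.003, -0.006, 0, 0, 0, 0.045, 0.195, 0.003, -0.006, 0, 0, 0, 0.045, 0.195, 0.003, -0.006, 0, 0, 0, 0.015, 0.195, 0.003, -0.006, 0, 0, 0, 0.015, 0.195, 0.003, -0.006, 0, 0, 0, 0.015, 0.195, 0.003, -0.006, 0, 0, 0, 0.015, 0.195, 0.003, -0.006, 0, 0, 0], squeeze=80)

```text
clock: 18.45
tcp_pos: [0.5835, 0.3545, -0.0037]
orientation: [1.419, 1.059, -1.414]
contact_force: [-1.0, -0.3, 6.5]
grip_width: 0.0221
```

Request:
carry_out(targets=[0.015, -0.03, 0, 0, 0, 0, 0, 0.015, -0.09, 0, 0, 0, 0, 0, 0.015, -0.15, 0, 0.02, -2, 0, 0, 0.015, -0.2, -0.005, 0.06, -4, 0, 0, 0.015, -0.2, -0.01, 0.11, -6, 0, 0, 0.015, -0.2, -0.015, 0.16, -8, 0, 0, 0.015, -0.2, -0.02, 0.21, -10, 0, 0, 0.015, -0.2, -0.025, 0.26, -12, 0, 0, 0.015, -0.2, -0.03, 0.31, -14, 0, 0, 0.015, -0.2, -0.034, 0.36, -16, 0, 0, 0.015, -0.2, -0.034, 0.406, -18, 0, 0, 0.015, -0.2, -0.034, 0.406, -19.7, 0, 0])

```text
clock: 19.95
tcp_pos: [0.4341, -0.0292, 0.1961]
orientation: [0.111, 1.564, -0.108]
contact_force: [0.4, 1.1, -1.0]
grip_width: 0.0218
```

```bash
cat > ov.py <<'E'
from h import *
def box(P,th=-8.1,c=(.5797,.0174)):
    a=np.radians(th);P=np.atleast_2d(P);x,y=P[:,0],P[:,1];return np.c_[c[0]+np.cos(a)*x-np.sin(a)*y,c[1]+np.sin(a)*x+np.cos(a)*y,P[:,2]]
E
python3 - <<'E'
from ov import *
o=r.get_obs();M=R.from_rotvec(o['orientation']).as_matrix();print(o['clock'],o['tcp_pos'],o['grip_width'],o['contact_force'],o['joints'].round(2),"yaw",np.degrees(np.arctan2(M[1,1],M[0,1])))
out=[]
w=cam("wrist");W=r.grab_frame("wrist");S=r.grab_frame("scene");T=r.grab_frame("top");cv2.imwrite("pics/w7.png",W);cv2.imwrite("pics/t7.png",T);cv2.imwrite("pics/s7.png",S)
pts=box([[-.07,-.11,.11],[-.07,-.085,.11],[0,-.085,.11],[0,-.039,.11],[-.07,-.039,.11],[-.07,.11,.11],[-.006,-.062,.06]])
for I,c,(x0,y0,x1,y1),s in ((W,w,(160,180,400,400),1.65),(T,cam("top"),(200,150,310,250),3.6),(S,cam("scene"),(210,170,350,270),2.8)):
    J=cv2.resize(I[y0:y1,x0:x1],(395,295),interpolation=2);f=np.array([395/(x1-x0),295/(y1-y0)])
    for p in (proj(c,pts)-[x0,y0]+.5)*f: cv2.circle(J,tuple(int(v) for v in p),2,(255,0,255),-1)
    out.append(J)
out.append(np.zeros_like(J))
cv2.imwrite("pics/c7.png",np.vstack([np.hstack(out[:2]),np.hstack(out[2:])]))
E
```

```text
19.95 [ 0.4341466  -0.0292343   0.19609066] 0.02183715287502055 [ 0.35971873  1.06651005 -1.02483684] [-0.57  0.08  0.53  2.14 -0.05  0.92  1.42] yaw 82.01296069667218
```

View pics/c7.png

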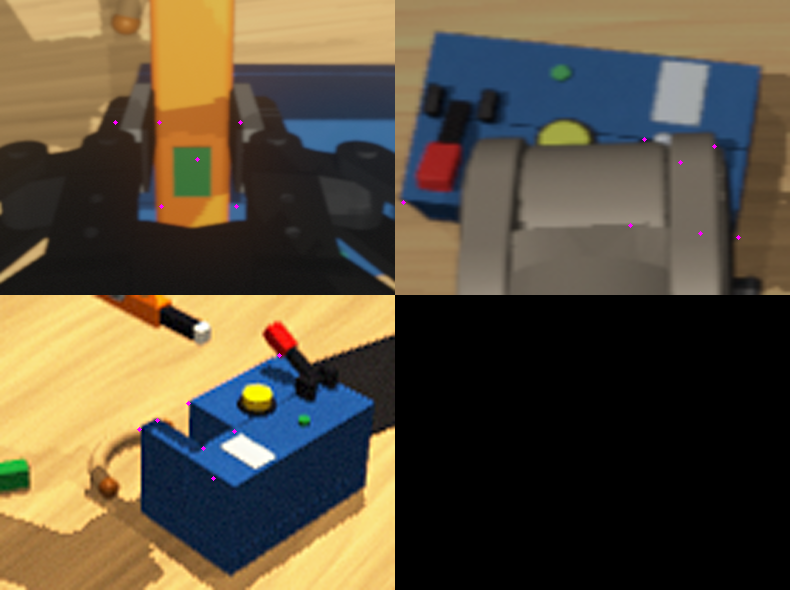

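```bash
cat > tip.py <<'E'
from ov import *
def tip(roi,show=True):
    o=r.get_obs();M=R.from_rotvec(o['orientation']).as_matrix();c=cam("scene");I=r.grab_frame("scene");x0,y0,x1,y1=roi
    k=cv2.inRange(cv2.cvtColor(I[y0:y1,x0:x1],cv2.COLOR_BGR2HSV),(0,0,130),(180,70,255))
    cs=[q for q in cv2.findContours(k,0,1)[0] if cv2.contourArea(q)>6]
    for q in cs:
        m=cv2.moments(q);p=np.array([m['m10'],m['m01']])/m['m00']+[x0,y0]
        t,d=ray(c,p);n=M[:,1];s=(n@(o['tcp_pos']-t))/(n@d);P=t+d*s
        a=np.radians(8.1);v=P[:2]-[.5797,.0174];b=(np.cos(a)*v[0]-np.sin(a)*v[1],np.sin(a)*v[0]+np.cos(a)*v[1],P[2])
        print(p.round(1),m['m00'],"tip world",P.round(4),"tool frame",(M.T@(P-o['tcp_pos'])).round(4),"box frame",np.round(b,4))
    tt=box([-.138,-.062,.04])[0];print(o['clock'],o['tcp_pos'],o['contact_force'],"grasp target",tt,"tool shift",(M.T@(tt-o['tcp_pos'])).round(4),M.round(3).tolist())
E
python3 -c "
from tip import *
tip((265,170,300,195))"
```

```text
[281.3 181.9] 23.5 tip world [ 0.5437 -0.0411  0.2211] tool frame [-0.0246 -0.      0.1093] box frame [-0.0274 -0.063   0.2211]
20.1 [ 0.43566006 -0.02570914  0.19601996] [ 0.84790405 -0.93495506 -1.23801132] grasp target [ 0.43434086 -0.0245371   0.04      ] tool shift [ 0.156   0.0006 -0.0021] [[0.004, 0.141, 0.99], [0.002, 0.99, -0.141], [-1.0, 0.002, 0.004]]
```

The overlay fits the box and notch in the scene and top views, and the lever is down. The tester is held straight with its tip 0.113 m ahead of the TCP.

Request:
carry_out(targets=[0.015, 0.02, 0.001, 0.004, 0, 0, 0, 0.015, 0.05, 0.001, 0.004, 0, 0, 0, 0.015, 0.08, 0.001, 0.004, 0, 0, 0, 0.015, 0.11, 0.001, 0.004, 0, 0, 0, 0.015, 0.13, 0.001, 0.004, 0, 0, 0, 0.015, 0.145, 0.001, 0.004, 0, 0, 0, 0.015, 0.155, 0.001, 0.004, 0, 0, 0, 0.015, 0.155, 0.001, 0.004, 0, 0, 0, 0.015, 0.155, 0.001, 0.004, 0, 0, 0])

```text
clock: 21.28
tcp_pos: [0.441, -0.0246, 0.0414]
orientation: [0.112, 1.563, -0.109]
contact_force: [0.3, -0.3, -1.6]
grip_width: 0.0213
```

```bash
python3 -c "
from tip import *
q=proj(cam('scene'),box([[-.02,-.062,.062]]))[0].astype(int);print(q)
tip((q[0]-15,q[1]-14,q[0]+15,q[1]+14))
T=r.grab_frame('top');W=r.grab_frame('wrist');S=r.grab_frame('scene')
for n,I in (('t8',T),('w8',W),('s8',S)): cv2.imwrite(f'pics/{n}.png',I)
o=r.get_obs();print(o['joints'].round(2),o['qvel'].round(3))
"
```

```text
[282 229]
[293.2 221.2] 37.5 tip world [ 0.5941 -0.0465  0.1123] tool frame [-0.0702 -0.      0.155 ] box frame [ 0.0233 -0.0612  0.1123]
21.275 [ 0.44098948 -0.02459747  0.04140459] [ 0.25730982 -0.30069617 -1.62449733] grasp target [ 0.43434086 -0.0245371   0.04      ] tool shift [ 0.0014 -0.0009 -0.0066] [[0.005, 0.141, 0.99], [0.002, 0.99, -0.141], [-1.0, 0.002, 0.005]]
[-0.44  0.39  0.43  2.26 -0.31  0.54  1.65] [ 0.001  0.003 -0.     0.002 -0.002 -0.     0.001]
```

Request:
carry_out(targets=[0.015, 0.001, 0, 0, 0, 0, 0, 0.015, 0.001, 0, 0, 0, 0, 0, 0.015, 0.001, 0, 0, 0, 0, 0, 0.015, 0.001, 0, 0, 0, 0, 0, 0.015, 0.001, 0, 0, 0, 0, 0, 0.015, 0.001, 0, 0, 0, 0, 0, 0.015, 0.001, 0, 0, 0, 0, 0, 0.015, 0.001, 0, 0, 0, 0, 0, 0.015, 0.001, 0, 0, 0, 0, 0, 0.015, 0.001, 0, 0, 0, 0, 0, 0.015, 0.001, 0, 0, 0, 0, 0, 0.015, 0.001, 0, 0, 0, 0, 0])

```text
clock: 22.98
tcp_pos: [0.4409, -0.0246, 0.0404]
orientation: [0.112, 1.563, -0.109]
contact_force: [-0.4, 1.0, -1.7]
grip_width: 0.0218
```

```bash
python3 - <<'E'
from ov import *
# check tip in top view: project expected tip & look for white there
T=r.grab_frame("top");c=cam("top");o=r.get_obs();M=R.from_rotvec(o['orientation']).as_matrix()
P=[o['tcp_pos']+M@[-.021-.005,0,d] for d in (.105,.113)];p=proj(c,P);s=proj(c,box([[-.006,-.062,.06],[-.006,-.062,.079]]));print("tip pred",p,"socket",s,o['tcp_pos'],o['clock'])
x,y=p[1].astype(int)
for row in range(y-16,y+14): print(row,''.join('W' if (px.min()>140 and np.ptp(px.astype(int))<50) else ('b' if px[0]>px[2]*1.5 else ('k' if px.max()<60 else '.')) for px in T[row,x-22:x+22]))
E
```

```text
tip pred [[277.39435315 212.29102735]
 [277.81564802 209.0783639 ]] socket [[278.92064484 204.6195902 ]
 [278.69151376 203.09322385]] [ 0.44089617 -0.02457096  0.04037174] 23.025
193 bbbbbbbbbbbbbbbbbbbbbbbbbbbbbbbbbbbbbbbbbbbb
194 bbbbbbbbbbbbbbbbbbbbbbbbbbbbbbbbbbbbbbbbbbbb
195 kbbbbbbbbbbbbbbbbbbbbbbbbbbbbbbbbbbbbbbbbbbb
196 kbbbbbbbbbbbbbbbbbbbbbbbbbbbbbbbbbbbbbbbbbbb
197 kbbbbbbbbbbbbbbbbbbbbbbbbbbbbbbbbbbbbbbbbbbb
198 kbbbbbbbbbbbbbbbbbbbbbbbbbbbbbbbbbbbbbbbbbbb
199 kbbbbbbbbbbbbbbbbbkbbbbbbbbbbbbbbbbbbbbbbbbb
200 kbbbbbbbbbbbbbbbk..........bbbbbbbbbbbbbbbbk
201 kbbbbbbbbbbbbbbk..WWWWWWWW....bbbbbbbbbbbbbk
202 bbbbbbbbbbbbbbbk..WWWWWWWWWW...bbbbbbbbbbbb.
203 bbbbbbbbbbbbbbbk..........WW....bbbbbbbbbbb.
204 bbbbbbbbbbbbbbbb...kk...........bbbbbbbbbbb.
205 bbbbbbbbbbbbbbbbbbb.......k....bbbbbbbbbbbb.
206 bbbbbbbbbbbbbbbbbbbb..........bbbbbbbbbbbbb.
207 bbbbbbbbbbbbbbbbbbb.WWWW...bbbbbbbbbbbbbbb..
208 bbbbbbbbbbbbbbbbbbb.WWWWWW.bbbbbbbbbbbbbbb..
209 bbbbbbbbbbbbbbbbbbb.WWWWWW.bbbbbbbbbbbbbbbk.
210 bbbbbbbbbbbbbbbbbbb.WWWWWW.bbbbbbbbbbbbbbb..
211 bbbbbbbbbbbbbbbbbbb....WW..bbbbbbbbbbbbbbb..
212 bbbbbbbbbbbbbbbbbbbkkk....bbbbbbbbbbbbbbbb..
213 ....bbbbbbbbbbbbbbbkkkkkkbbbbbbbbbbbbbbbb...
214 ..........bkbbbbbbbkkkkkkbbbbbbbbbbbbbbbbk..
215 ............kkkbbbbkkkkkkbbbbbbbbbbbbbbbbk..
216 .................kkkkkkkkbbbbbbbbbbbbbbbbk..
217 .......................kkkbbb....kk.bbbbbk..
218 ..........................kk..........kbb...
219 ...........................k..........kbb...
220 ......................................kbb...
221 ......................................kbk...
222 ......................................kkk...
```

Request:
carry_out(targets=[0.015, -0.03, 0, 0, 0, 0, 0, 0.015, -0.08, 0, 0, 0, 0, 0, 0.015, -0.13, 0, 0, 0, 0, 0, 0.015, -0.16, 0.02, 0, 2, 0, 0, 0.015, -0.16, 0.07, 0.01, 4, 0, 0, 0.015, -0.16, 0.12, 0.02, 6, 0, 0, 0.015, -0.16, 0.17, 0.03, 8, 0, 0, 0.015, -0.16, 0.22, 0.04, 10, 0, 0, 0.015, -0.16, 0.27, 0.05, 12, 0, 0, 0.015, -0.16, 0.32, 0.07, 14, 0, 0, 0.015, -0.16, 0.36, 0.08, 16, 0, 0, 0.015, -0.16, 0.395, 0.0885, 18, 0, 0])

```text
clock: 24.52
tcp_pos: [0.5832, 0.3555, 0.2011]
orientation: [1.319, 1.135, -1.312]
contact_force: [0.3, -0.4, -1.4]
grip_width: 0.0217
```

```bash
python3 -c "
from h import *
o=r.get_obs();M=R.from_rotvec(o['orientation']).as_matrix();print(o['clock'],o['tcp_pos'],o['grip_width'],totool([.5835,.3545,-.003]),np.degrees(np.arctan2(M[1,1],M[0,1])))"
```

```text
24.525 [0.58321537 0.35551491 0.20113702] 0.02167419904542437 [ 0.2041347  -0.00042407  0.00137083] -8.34169528189687
```

Request:
carry_out(targets=[0.015, 0.05, 0, 0.001, 1.7, 0, 0, 0.015, 0.11, 0, 0.001, 1.7, 0, 0, 0.015, 0.16, 0, 0.001, 1.7, 0, 0, 0.015, 0.19, 0, 0.001, 1.7, 0, 0, 0.015, 0.199, 0, 0.001, 1.7, 0, 0, 0.015, 0.203, 0, 0.001, 1.7, 0, 0, 0.015, 0.204, 0, 0.001, 1.7, 0, 0, 0.015, 0.204, 0, 0.001, 1.7, 0, 0])

```text
clock: 25.52
tcp_pos: [0.5848, 0.3553, -0.0015]
orientation: [1.428, 1.054, -1.416]
contact_force: [0.6, 0.2, -1.5]
grip_width: 0.0215
```

Request:
carry_out(targets=[0.015, 0.002, 0, 0, 0, 0, 0, 0.015, 0.002, 0, 0, 0, 0, 0, 0.045, 0.002, 0, 0, 0, 0, 0, 0.045, 0.002, 0, 0, 0, 0, 0, 0.045, 0.002, 0, 0, 0, 0, 0, 0.045, -0.04, 0, 0, 0, 0, 0, 0.045, -0.1, 0, 0, 0, 0, 0, 0.045, -0.16, 0, 0, 0, 0, 0, 0.045, -0.2, 0, 0, 0, 0, 0, 0.045, -0.2, 0, 0, 0, 0, 0, 0.045, -0.2, 0, 0, 0, 0, 0])

```text
clock: 26.9
tcp_pos: [0.5829, 0.3547, 0.1977]
orientation: [1.427, 1.055, -1.417]
contact_force: [-0.1, 0.8, -0.1]
grip_width: 0.0452
```

```bash
python3 tst.py; python3 - <<'E'
from ov import *
c=cam("top");I=r.grab_frame("top");h=cv2.cvtColor(I,cv2.COLOR_BGR2HSV);k=cv2.inRange(h,(0,170,60),(6,255,255));k[:,:195]=0;k[:150]=0;k[230:]=0;k[:,240:]=0
c2=cam("scene");I2=r.grab_frame("scene");k2=cv2.inRange(cv2.cvtColor(I2,cv2.COLOR_BGR2HSV),(0,170,60),(6,255,255));k2[:,:285]=0;k2[:160]=0;k2[225:]=0;k2[:,350:]=0
f=lambda k:np.array([np.nonzero(k)[1].mean()+0,np.nonzero(k)[0].mean()])
print(k.sum()/255,k2.sum()/255);P,e=tri(c,f(k),c2,f(k2));a=np.radians(8.1);v=P[:2]-[.5797,.0174]
print("grip",P,e,"box frame",np.cos(a)*v[0]-np.sin(a)*v[1],np.sin(a)*v[0]+np.cos(a)*v[1])
print("expected grip down",box([.009-.0553,.081,.146]))
E
```

```text
26.9 [0.58292458 0.35472514 0.1976977 ] 0.04518833055555816 [-0.14498281  0.81054082 -0.07874385] [-1.09  0.58  0.68  1.59 -0.39  1.11 -0.61] yaw -16.830341741995056
orange 121.5 (279, 137, 10, 91) centre (0.5935116410255432, 0.3485558331012726) size (0.10488872975111008, 0.008885344490408897) ang 68.51622009277344
white (271, 262, 13, 10) [0.5528 0.2493 0.025 ]
white (436, 231, 58, 56) [0.7792 0.192  0.025 ]
white (415, 216, 30, 18) [0.7442 0.2496 0.025 ]
130.0 72.0
grip [0.54571663 0.10457431 0.15299274] 0.0021206284324791517 box frame -0.04592730827724704 0.08151632994098257
expected grip down [[0.5452749  0.10411564 0.146     ]]
```

```bash
python3 - <<'E'
from h import *
c=cam("wrist");I=r.grab_frame("wrist");h=cv2.cvtColor(I,cv2.COLOR_BGR2HSV)
for lo in ((2,120,50),(2,150,80),(2,170,100)):
    k=cv2.inRange(h,np.array(lo),np.array((22,255,255)));k[:,:240]=0;k[:,320:]=0
    q=max(cv2.findContours(k,0,1)[0],key=cv2.contourArea);P=np.array([onz(c,p,.029)[:2] for p in q[:,0]],np.float32);print(lo,cv2.contourArea(q),cv2.boundingRect(q),cv2.minAreaRect(P))
for y in (150,180,210): print(y,[tuple(int(v) for v in h[y,x]) for x in range(262,298,3)])
gk=cv2.inRange(h,(40,80,30),(85,255,255))[100:240,250:310];print("green display",cv2.boundingRect(gk))
E
```

```text
(2, 120, 50) 2259.0 (265, 131, 26, 98) ((0.5838116407394409, 0.35411959886550903), (0.11195221543312073, 0.027771957218647003), 73.08503723144531)
(2, 150, 80) 2130.0 (265, 132, 25, 97) ((0.583579421043396, 0.3536361753940582), (0.11097408831119537, 0.02669878676533699), 73.44734191894531)
(2, 170, 100) 2024.5 (266, 132, 23, 96) ((0.5835441946983337, 0.35429731011390686), (0.10982295870780945, 0.0250567439943552), 73.81952667236328)
150 [(15, 88, 75), (12, 147, 111), (20, 179, 217), (22, 166, 221), (22, 166, 221), (22, 167, 221), (22, 167, 221), (22, 169, 220), (19, 184, 215), (13, 149, 87), (15, 91, 73), (14, 91, 76)]
180 [(15, 75, 68), (13, 120, 85), (19, 188, 209), (22, 175, 220), (22, 175, 220), (22, 174, 220), (22, 177, 220), (22, 176, 220), (18, 193, 214), (12, 141, 78), (15, 78, 65), (15, 75, 68)]
210 [(15, 71, 65), (13, 100, 74), (18, 196, 207), (21, 182, 219), (22, 171, 209), (22, 172, 208), (22, 172, 209), (21, 181, 217), (17, 195, 207), (12, 122, 67), (18, 70, 62), (16, 69, 63)]
green display (23, 91, 9, 18)
```

The tester lies flat: its handle measures 110 x 25 mm and its centre is about 5 mm from the mat's middle. The lever grip is at box (-0.046, 0.081), as expected for dropped. Next is the lever.

Request:
carry_out(targets=[0.045, -0.03, 0, 0.02, -2, 0, 0, 0.045, -0.03, 0.01, 0.06, -4, 0, 0, 0.045, -0.03, 0.015, 0.1, -6, 0, 0, 0.045, -0.03, 0.02, 0.14, -8, 0, 0, 0.045, -0.03, 0.025, 0.18, -10, 0, 0, 0.045, -0.03, 0.03, 0.21, -12, 0, 0, 0.045, -0.03, 0.035, 0.24, -14, 0, 0, 0.045, -0.03, 0.037, 0.251, -16, 0, 0, 0.045, -0.03, 0.037, 0.251, -18, 0, 0, 0.045, -0.03, 0.037, 0.251, -19.7, 0, 0, 0.045, -0.03, 0.037, 0.251, -19.7, 0, 0, 0.045, -0.03, 0.037, 0.251, -19.7, 0, 0])

```text
clock: 28.65
tcp_pos: [0.5454, 0.1034, 0.2264]
orientation: [0.118, 1.564, -0.116]
contact_force: [0.1, 0.1, 1.1]
grip_width: 0.0447
```

```bash
cat > lev.py <<'E'
from ov import *
o=r.get_obs();M=R.from_rotvec(o['orientation']).as_matrix();print(o['clock'],o['tcp_pos'],o['joints'].round(2),"yaw",np.degrees(np.arctan2(M[1,1],M[0,1])))
c=cam("wrist");I=r.grab_frame("wrist");cv2.imwrite("pics/wl.png",I);k=cv2.inRange(cv2.cvtColor(I,cv2.COLOR_BGR2HSV),(0,150,50),(7,255,255))
q=max(cv2.findContours(k,0,1)[0],key=cv2.contourArea);x,y,w,h=cv2.boundingRect(q);print((x,y,w,h),cv2.contourArea(q),"centre at .155",onz(c,(x+w/2,y+h/2),.155))
print("to grip",totool(box([-.046,.081,.124])[0]))
E
python3 lev.py
```

```text
28.65 [0.54543128 0.10336849 0.22635063] [-0.64  0.27  0.41  1.85 -0.12  1.04  1.25] yaw 81.48557104997178
(267, 183, 24, 41) 868.5 centre at .155 [0.54295422 0.10621191 0.155     ]
to grip [ 0.10242004  0.00046551 -0.00038991]
```

Request:
carry_out(targets=[0.045, 0.04, 0.002, 0, 0, 0, 0, 0.045, 0.075, 0.002, 0, 0, 0, 0, 0.045, 0.095, 0.002, 0, 0, 0, 0, 0.045, 0.102, 0.002, 0, 0, 0, 0, 0.045, 0.102, 0.002, 0, 0, 0, 0, 0.012, 0.102, 0.002, 0, 0, 0, 0, 0.012, 0.102, 0.002, 0, 0, 0, 0, 0.012, 0.102, 0.002, 0, 0, 0, 0, 0.012, 0.102, 0.002, 0, 0, 0, 0], squeeze=25)

```text
clock: 29.82
tcp_pos: [0.5468, 0.1052, 0.1256]
orientation: [0.118, 1.562, -0.115]
contact_force: [-1.3, -2.6, 6.4]
grip_width: 0.0212
```

Request:
carry_out(targets=[0.012, -0.008, 0, 0.004, 0, 0, 0, 0.012, -0.015, 0, 0.01, 0, 0, 0, 0.012, -0.021, 0, 0.017, 0, 0, 0, 0.012, -0.0265, 0, 0.025, 0, 0, 0, 0.012, -0.03, 0, 0.034, 0, 0, 0, 0.012, -0.033, 0, 0.042, 0, 0, 0, 0.012, -0.034, 0, 0.05, 0, 0, 0, 0.012, -0.034, 0, 0.056, 0, 0, 0, 0.012, -0.034, 0, 0.062, 0, 0, 0, 0.012, -0.033, 0, 0.067, 0, 0, 0, 0.012, -0.033, 0, 0.069, 0, 0, 0, 0.012, -0.033, 0, 0.069, 0, 0, 0])

```text
clock: 31.32
tcp_pos: [0.6162, 0.0946, 0.1597]
orientation: [0.118, 1.56, -0.115]
contact_force: [-2.5, -1.9, 5.3]
grip_width: 0.0208
```

```bash
cat > grip.py <<'E'
from ov import *
print(r.get_obs()['contact_force'])
for n,roi in (("scene",(285,150,350,225)),("top",(195,140,240,230)),("wrist",(200,100,400,330))):
    c=cam(n);I=r.grab_frame(n);x0,y0,x1,y1=roi;k=cv2.inRange(cv2.cvtColor(I[y0:y1,x0:x1],cv2.COLOR_BGR2HSV),(0,150,50),(7,255,255));ys,xs=np.nonzero(k)
    if len(xs): print(n,len(xs),xs.mean()+x0,ys.mean()+y0,"pred phi",[(f,proj(c,box([.009-.062*np.sin(f),.081,.118+.062*np.cos(f)]))[0].round(1).tolist()) for f in (1.1,.5,.1,-.1,-.2)])
E
python3 grip.py; python3 -c "
from h import *
ys,xs=np.nonzero(cv2.inRange(cv2.cvtColor(cv2.imread('pics/scene0.png'),cv2.COLOR_BGR2HSV)[150:225,285:350],(0,150,50),(7,255,255)));print('initial',len(xs),xs.mean()+285,ys.mean()+150)"
```

```text
[-2.51414055 -1.88454391  5.3323515 ]
scene 30 323.0 184.43333333333334 pred phi [(1.1, [308.8, 186.0]), (0.5, [315.5, 181.5]), (0.1, [321.6, 182.1]), (-0.1, [324.7, 183.6]), (-0.2, [326.3, 184.5])]
top 97 212.84536082474227 179.03092783505156 pred phi [(1.1, [213.0, 207.0]), (0.5, [212.7, 193.5]), (0.1, [213.7, 182.5]), (-0.1, [214.6, 177.1]), (-0.2, [215.1, 174.5])]
wrist 2036 277.76964636542243 235.0088408644401 pred phi [(1.1, [274.2, 117.3]), (0.5, [274.4, 170.2]), (0.1, [274.8, 218.6]), (-0.1, [275.0, 241.0]), (-0.2, [275.1, 250.9])]
initial 80 326.3875 182.9
```

Request:
carry_out(targets=[0.012, 0, 0, 0.003, 0, 0, 0, 0.012, 0.001, 0, 0.006, 0, 0, 0, 0.012, 0.002, 0, 0.009, 0, 0, 0, 0.012, 0.002, 0, 0.009, 0, 0, 0])

```text
clock: 31.98
tcp_pos: [0.6258, 0.0931, 0.158]
orientation: [0.119, 1.559, -0.116]
contact_force: [-2.2, -1.7, 4.4]
grip_width: 0.0204
```

```bash
python3 grip.py; python3 -c "
from h import *
ys,xs=np.nonzero(cv2.inRange(cv2.cvtColor(cv2.imread('pics/top0.png'),cv2.COLOR_BGR2HSV)[140:230,195:240],(0,150,50),(7,255,255)));print('initial top',len(xs),xs.mean()+195,ys.mean()+140)"
```

```text
[-2.24064756 -1.65341288  4.44908696]
scene 26 323.4230769230769 183.5769230769231 pred phi [(1.1, [308.8, 186.0]), (0.5, [315.5, 181.5]), (0.1, [321.6, 182.1]), (-0.1, [324.7, 183.6]), (-0.2, [326.3, 184.5])]
top 106 213.29245283018867 175.61320754716982 pred phi [(1.1, [213.0, 207.0]), (0.5, [212.7, 193.5]), (0.1, [213.7, 182.5]), (-0.1, [214.6, 177.1]), (-0.2, [215.1, 174.5])]
wrist 2387 277.27691663175534 231.49057394218684 pred phi [(1.1, [274.2, 99.3]), (0.5, [274.4, 151.7]), (0.1, [274.8, 201.6]), (-0.1, [275.0, 225.0]), (-0.2, [275.1, 235.5])]
initial top 109 213.89908256880733 172.80733944954127
```

Request:
carry_out(targets=[0.012, 0.001, 0, 0.003, 0, 0, 0, 0.012, 0.002, 0, 0.006, 0, 0, 0, 0.012, 0.002, 0, 0.008, 0, 0, 0, 0.012, 0.002, 0, 0.008, 0, 0, 0])

```text
clock: 32.62
tcp_pos: [0.6334, 0.092, 0.156]
orientation: [0.118, 1.559, -0.115]
contact_force: [-1.5, -0.5, 3.7]
grip_width: 0.021
```

```bash
python3 grip.py
```

```text
[-1.47980525 -0.52700259  3.69330335]
scene 36 325.72222222222223 185.11111111111111 pred phi [(1.1, [308.8, 186.0]), (0.5, [315.5, 181.5]), (0.1, [321.6, 182.1]), (-0.1, [324.7, 183.6]), (-0.2, [326.3, 184.5])]
top 115 213.8521739130435 172.70434782608697 pred phi [(1.1, [213.0, 207.0]), (0.5, [212.7, 193.5]), (0.1, [213.7, 182.5]), (-0.1, [214.6, 177.1]), (-0.2, [215.1, 174.5])]
wrist 2627 276.96383707651313 229.76741530262657 pred phi [(1.1, [274.2, 83.8]), (0.5, [274.4, 135.8]), (0.1, [274.8, 187.1]), (-0.1, [275.0, 211.6]), (-0.2, [275.1, 222.6])]
```

Request:
carry_out(targets=[0.012, 0, 0, 0.002, 0, 0, 0, 0.012, 0, 0, 0.002, 0, 0, 0, 0.05, 0, 0, 0.002, 0, 0, 0, 0.05, 0, 0, 0.002, 0, 0, 0, 0.05, 0, 0, 0.002, 0, 0, 0, 0.05, 0, 0, 0.002, 0, 0, 0, 0.05, -0.03, 0, 0.002, 0, 0, 0, 0.05, -0.08, 0, 0.002, 0, 0, 0, 0.05, -0.13, 0, 0, 0, 0, 0, 0.05, -0.16, 0, 0, 0, 0, 0, 0.05, -0.16, 0, 0, 0, 0, 0, 0.05, -0.16, 0, 0, 0, 0, 0])

```text
clock: 34.28
tcp_pos: [0.6314, 0.0918, 0.3151]
orientation: [0.118, 1.561, -0.115]
contact_force: [-0.6, -0.6, 0.5]
grip_width: 0.0496
```

```bash
python3 grip.py; python3 - <<'E'
from ov import *
print(r.get_obs()['clock'],r.get_obs()['tcp_pos'])
S=r.grab_frame("scene");T=r.grab_frame("top");S0=cv2.imread("pics/scene0.png")
cv2.imwrite("pics/fin.png",np.vstack([np.hstack([cv2.resize(S0[150:260,240:400],(400,275)),cv2.resize(S[150:260,240:400],(400,275))]),cv2.resize(T[80:330],(800,325))[:, :][:325]]))
E
```

```text
[-0.59924915 -0.56029627  0.4633683 ]
scene 77 327.23376623376623 183.1948051948052 pred phi [(1.1, [308.8, 186.0]), (0.5, [315.5, 181.5]), (0.1, [321.6, 182.1]), (-0.1, [324.7, 183.6]), (-0.2, [326.3, 184.5])]
top 108 213.92592592592592 172.75925925925927 pred phi [(1.1, [213.0, 207.0]), (0.5, [212.7, 193.5]), (0.1, [213.7, 182.5]), (-0.1, [214.6, 177.1]), (-0.2, [215.1, 174.5])]
wrist 510 276.49411764705883 171.4823529411765 pred phi [(1.1, [275.4, 100.3]), (0.5, [275.6, 126.5]), (0.1, [275.8, 151.3]), (-0.1, [275.9, 163.8]), (-0.2, [275.9, 169.6])]
34.425 [0.63118851 0.09175389 0.31447938]
```

View pics/fin.png

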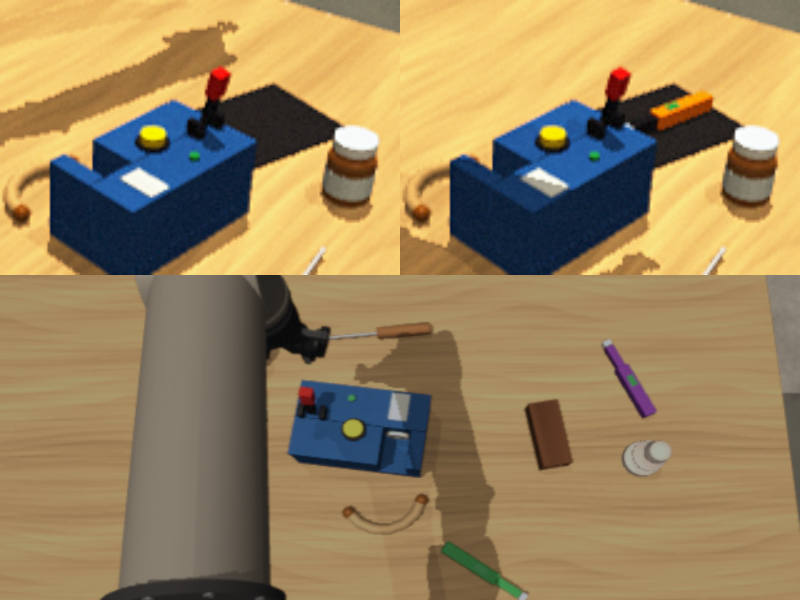

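The lever is back at its starting place to within 0.1 px in the top view. The button is out, the tester lies flat on the mat, nothing else has moved and the arm is clear, so I hand in.

```bash
python3 -c "
from bench import r
print(r.hand_in())"
```

```text
the job is handed in; nothing more can be done
None
```

I carried out every step in the order asked and handed the job in at about 34.5 s of the 72 s. The hand-in gives no verdict.

- **Button and lever drop:** I pressed the yellow button fully and the lever dropped. My first press, to a TCP reading of z 0.1155, did not reach the button. The shut fingertips stood about 16 mm higher than that reading suggested, so I went on down in small steps watching the force. After tripping, the lever leaned on the gripper until I lifted away. I saw no sign that it was touched before the trip, but I could not measure that contact directly.
- **Tester out and first lay-down:** I drew it 140 mm out of the sleeve by the nose. I laid it flat and let go with its middle about 4 mm from the mat's middle.
- **At the socket:** Held by the handle, the tip was in front of the socket for about 1.7 s. The gap was 12 mm by the arm's reading, but the top view suggested nearer 7 mm. Sideways it was within about 3 mm of the socket's axis, and I measured no contact.
- **Second lay-down:** The tester lies flat, its middle about 5 mm from the mat's middle.
- **Lever back up:** I lifted it only after that, and its grip is within 0.1 pixel of its starting place in the top view.

In the last pictures the button is out, the gripper is clear, and the jar, scroll, chisel and bust look unmoved. In the last top view the arm hid the mat and the jar, so those two were checked from the scene camera only.

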